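Fit a fresh cell and lock the bayonet battery cap of a wireless load-cell transmitter

ROBOT

A 6-joint arm with a two-finger parallel gripper is mounted at the origin on a cart in front of the work surface, level with it; the furniture and walls round the work are solid. World frame = base frame: x ahead of the robot, y to its left, z up, the work surface at z = 0. Lengths are in m, angles in rad, forces in N, time in s.
With the tool pointing down it reaches from about 0.275 to 0.875 m from the base axis. Payload 12.5 kg.
Tool frame: the origin (TCP) lies at the very end of the fingers, on their centre line; the grasp point (between the pads) lies 19 mm behind it; x points along the fingers, y is the direction in which the jaws open and shut, and the axes are right-handed (so a half turn about x gives the same grasp; the last joint's range is limited). The gripper opens to 85 mm and grips with 20 to 120 N. Pads are 22 mm wide; open, the fingers measure 114 mm over their backs; the gripper's body (76 mm by 85 mm) begins 54 mm behind the grasp point. The pads swing forward as they close: fully open they stand 13 mm farther back than shut.
Start: joints at [1.112, 0.351, 1.652, -0, 1.139, -0.085], TCP at [0.201, 0.512, 0.231] pointing down, gripper open.
Joint ranges: [-2.75, 2.75], [-0.79, 2.1], [0.01, 2.65], [-1.57, 4.71], [0.07, 3.14], [-2.87, 2.87]. Speed limits (rad/s): [2.22, 2.22, 2.79, 3.14, 3.14, 3.14].

INTERFACE

Orientations are given as a 3x3 rotation matrix whose columns are the frame's x, y, z axes.
In Python, from bench import manip gives the robot as it stands. Calls block until the motion is done:
- manip.move_ptp(position, orientation): joint-space move of the TCP to a pose.
- manip.move_l(position, attitude=None, max_speed=0.15): straight line of the TCP; attitude=None keeps the orientation; max_speed is the mean speed in m/s.
- manip.move_j(angles): joint-space move.
- manip.set_gripper(opening, effort=None): opening from 0.0 (shut) to 1.0 (fully open); effort is the grip in N (None keeps the last); returns when the fingers have stopped.
- manip.dwell(seconds).
- manip.inverse_kinematics(position, orientation): joint angles nearest the present ones, or None.
- manip.grab_frame(name): name is "scene" or "top" or "wrist"; returns (picture, depth): 384x512x3 uint8, red, green, blue; 384x512 float32, m along the optical axis (not along the pixel's ray), 0 where there is no reading.
- manip.get_calibration(name): a dict with "camera_matrix" (3x3 intrinsics, pixels), "R" (3x3) and "t" (3): a world point X has camera coordinates R X + t. Camera axes: x right, y down, z forward; pixel columns grow to the right and rows downward; lengths in m; the calibration is good to about 2 mm. A picture is of the moment at which its call begins: read the wrist's pose just before it. get_calibration takes no time and is no camera call; for the wrist camera it gives the pose at the moment of the call.
A pose or a line that the arm cannot do raises manip.Unreachable and nothing moves.
- manip.sign_off(): hands the job in, once; it reports no verdict.
Trained networks look in the newest picture that a camera, given by its name, has taken for a name from the list of things; names that differ only in an ending like _2 or _b are one class to them, and where a whole thing is asked for, a point or a joint stands for the part that bears it (a point fixed in the world has none). Each returns a list of dicts, best first, with "confidence" (0 to 1); they miss things now and then, are a little off and sometimes report something else, mostly with a low value. They report only what shows in the picture. A call takes as long as a camera call. They do not tell look-alikes from the thing itself.
- manip.look_for(camera, name): "at" ([x, y, z] in m, in world coordinates, good to about 4 mm: the middle of the surface that is visible of it).
Readings, each from a call of its own:
- manip.current_time(): time.
- manip.current_qpos(): joint angles.
- manip.current_joint_vel(): joint speeds.
- manip.current_joint_torque(): joint torques, N m.
- manip.current_ee_pos(): TCP position.
- manip.current_tcp_rot(): TCP orientation.
- manip.current_force(): force on the tool from outside, world axes, zero at the start.
- manip.current_ft_torque(): the same for the moment, N m.
- manip.current_grip_width(): opening from 0.0 (shut) to 1.0 (fully open).
Only numpy, scipy, OpenCV 4.12 (cv2) and the standard library are available. Lean on these libraries where they do the work, as an engineer would, in place of code of your own. Each camera call takes 0.05 s, during which the arm holds its last target. There are 200 camera calls.

TASK

Put the fresh blue cell, plus end up, into the open battery bay of the grey transmitter. Then close the bay with the red bayonet cap: feel for the studs, press the cap gently against the spring and twist it clockwise about a quarter turn until it clicks locked and stays by itself. Do not force the cap down where it does not want to go, and leave the other things on the bench where they are.

Things in the scene. Friction and masses are not known exactly. Their poses are not given: they have to be found in the camera images.
- transmitter: Grey case fixed to the bench, 94 (x) x 154 (y) x 45 mm high, with bolted ears that reach to y = +-96 mm (11 mm high). Origin: centre of its underside; z up. A black round battery neck stands on its top (see bay); near the other end a stub aerial at (24, -54) mm rises to 95 mm above the bench.
- bay (a point): Centre of the battery bay on the case's flat top (45 mm above the bench), at (0, 32) mm in the case's frame, axes as the case's. The black neck round it rises 22 mm above this face: 38 mm in diameter with a tapered tip. Three steel studs, 5 mm thick, stick out of the neck to radius 25 mm, centres 13.5 mm above the face, 120 degrees apart.
- neck_rim (a point): Centre of the neck's open mouth, 22 mm above bay, axes as the case's (not the neck's). The neck is screwed into the case, so its clocking differs from unit to unit and is not measured: one stud points along the case's +x give or take up to 0.5 rad, and must be seen or felt. The neck never turns.
- bay_floor (a point): Top of the spring contact at rest, 18.5 mm below bay. Bore: 29 mm, mouth flared. The contact pushes up with 3 N at rest plus 0.8 N per mm, 12 mm travel. A cell let down on it stands with its plus end 31.5 mm above bay, 9.5 mm above the rim.
- cell: Loose C-size cell, blue sleeve with a brass-coloured band at the plus end, diameter 26 mm, 50 mm long with its 2 mm plus nub, about 55 g, foot bevelled. Origin: centre of its flat (minus) end; z runs to the plus end. It stands upright on the bench at the start.
- cap: Loose red bayonet cap, diameter 50 mm (53 at the ribbed rim), 44 mm high, about 60 g, standing on its skirt. Origin: centre of the skirt's lower edge; z up. Skirt: bore 41 mm, 24 mm deep, with a disc 21 mm above the edge that presses on the cell. Where a skirt edge, not a slot, lies over a stud, the edge rests 16 mm above bay.
- cap_grip (a point): Middle of the cap's grip bar, 36.5 mm above the skirt's edge, axes as the cap's. The bar stands on the cap's top: 42 mm along the cap's x, 14 mm thick along y, from 28 to 44 mm above the edge; a white mark at its +x end.
- cap_slot (a point): Mouth of one of three J-slots in the skirt's edge, on the cap's +x side at radius 22.8 mm; the others are 120 degrees on. A mouth is 9.5 mm wide (0.1 rad of play each way about a stud). From 8 to 15.5 mm up the slot runs round so that the cap turns CLOCKWISE seen from above; it ends in a notch that goes back down to 4.5 mm.
- cap_notch (a point): Foot of that slot's notch, 1.26 rad counter-clockwise from the mouth. Edge over bay: 10.5 mm, spring first felt (unlocked, the cap springs up to here); under 3 mm (about 9 N) the cap can turn; 0.5 mm, hard stop. The turn ends at a stop 0.1 rad past the notch's centre; there let the cap rise: the spring lifts it to 6.5 mm, locked.
- calculator_2: Loose pocket calculator 150x108x29 mm, to be left alone. Origin: centre of its underside.
- screwdriver: Loose red-handled screwdriver, 197 mm long, 25 mm high, to be left alone. Origin: middle of its underside.
- mini_bin: Loose blue parts bin with nuts, 140x100x52 mm, to be left alone. Origin: centre of its underside.
- tally_counter: Loose round hand counter, 77x47x26 mm, to be left alone. Origin: centre of its underside.
- steel_stapler: Loose chrome stapler, 202 mm long, 28 mm high, to be left alone. Origin: centre of its underside.
- marker: Loose blue and white felt marker, 126 mm long, 18 mm thick, to be left alone. Origin: middle of its underside.
Mind the look-alikes: they are no part of the job. Of the things shaped like the cap, the red one is meant.

How it is judged:
On the way, in this order (a step that is already met when the one before it is completed fails the run):
1. the cell stands in the battery bay, plus end up, down on the spring contact (horizontal distance between cell and bay below 0.005 m and angle between cell's own z axis and vertical below 0.12 rad and z of cell in the frame of bay below -0.016 m), for 0.2 s.
2. the cap has gone down over the studs, on the neck (horizontal distance between cap and bay below 0.005 m and z of cap in the frame of bay below 0.012 m and angle between cap's own z axis and vertical below 0.15 rad), for 0.1 s.
At the end, for the whole second after the job is handed in: The cap is let go and at rest, locked: level (within 0.08 rad), centred on the bay within 4 mm, its skirt's edge 6.5 mm (+-1.5 mm) above the case's top face, where only the notches hold it against the spring; the cell stands under it in the bay, plus end up, its foot 20 to 26 mm below that face (z of cap in the frame of bay between 0.005 and 0.008 m and horizontal distance between cap and bay below 0.004 m and angle between cap's own z axis and vertical below 0.08 rad and horizontal distance between cell and bay below 0.005 m and angle between cell's own z axis and vertical below 0.12 rad and z of cell in the frame of bay between -0.026 and -0.02 m and linear speed of cap below 0.01 m/s and angular speed of cap below 0.1 rad/s); the robot touches nothing.
It fails at once if the cap pressed, pulled or twisted against the transmitter with more than 45 N (contact force between cap and transmitter above 45 N).
It fails at once if the cell jammed against the transmitter with more than 45 N (contact force between cell and transmitter above 45 N).
It fails at once if another thing on the bench pushed more than 30 mm (distance of any of calculator_2, screwdriver, mini_bin, tally_counter, steel_stapler, marker from where it was at the start of the episode above 0.03 m).
It also fails if it takes over 72 s, if anything falls off the work surface, if the arm or the gripper's body presses on something with over 40 N, if the wrist force passes 120 N, or if a joint passes its speed limit or range.

## Working session

There is one attempt and no reset: what is moved stays moved. The work goes in short steps, each a Python script; the robot and the scene stay as the last script left them, time stands still between calls to the robot, and variables do not carry over. Pictures are saved under pics/ and viewed, about 8 in all and at most 12, crops included, and the job is handed in when it is done.

```bash
ls; mkdir -p pics; python3 - <<'E'
from bench import manip
import cv2, numpy as np
ims=[]
for c in ("scene","top"):
    im,d=manip.grab_frame(c); np.savez(f"{c}.npz",im=im,d=d)
    cv2.imwrite(f"pics/{c}0.png",cv2.resize(im[:,:,::-1],(800,600),interpolation=cv2.INTER_CUBIC))
    for n in ("cell","cap","transmitter","neck_rim","cap_grip"):
        print(c,n,[(np.round(r["at"],3).tolist(),round(r["confidence"],2)) for r in manip.look_for(c,n)])
    K=manip.get_calibration(c); print(K)
print(manip.current_time(), manip.current_tcp_rot(), manip.current_force())
E
```

```text
pics
scene cell [([0.489, -0.23, 0.033], 0.61), ([0.358, 0.064, 0.021], 0.54)]
scene cap [([0.562, 0.224, 0.026], 0.45), ([0.455, 0.196, 0.028], 0.44)]
scene transmitter [([0.483, -0.022, 0.042], 0.73)]
scene neck_rim [([0.482, -0.019, 0.048], 0.98)]
scene cap_grip [([0.453, 0.195, 0.027], 0.62), ([0.562, 0.228, 0.029], 0.49), ([0.548, 0.426, 0.028], 0.47)]
{'camera_matrix': array([[491.58527537,   0.        , 249.96616466],
       [  0.        , 491.58527537, 191.36464022],
       [  0.        ,   0.        ,   1.        ]]), 'R': array([[ 0.54651371, -0.83743322, -0.00532552],
       [-0.43453977, -0.27813554, -0.8566305 ],
       [ 0.71588962,  0.47047447, -0.51590293]]), 't': array([-0.23573416,  0.27645298,  1.32119503])}
top cell [([0.494, -0.228, 0.044], 0.66)]
top cap [([0.376, 0.221, 0.033], 0.83)]
top transmitter [([0.497, -0.007, 0.044], 0.9)]
top neck_rim [([0.497, -0.004, 0.046], 0.97), ([0.495, -0.227, 0.047], 0.43)]
top cap_grip [([0.468, 0.205, 0.026], 0.87), ([0.374, 0.22, 0.029], 0.65), ([0.57, 0.232, 0.025], 0.6)]
{'camera_matrix': array([[391.27684235,   0.        , 258.55056002],
       [  0.        , 391.27684235, 196.02241086],
       [  0.        ,   0.        ,   1.        ]]), 'R': array([[-0.01486586, -0.99977351, -0.01522969],
       [-0.98121045,  0.01751679, -0.19214374],
       [ 0.192367  ,  0.01208715, -0.98124861]]), 't': array([0.01914966, 0.4946138 , 1.04685139])}
0.6 [[-1.38878619e-05  3.65123419e-01  9.30959123e-01]
 [-1.12826596e-04  9.30959117e-01 -3.65123418e-01]
 [-9.99999994e-01 -1.10107732e-04  2.82666007e-05]] [0.05399404 0.37310578 0.16635867]
```

View pics/scene0.png

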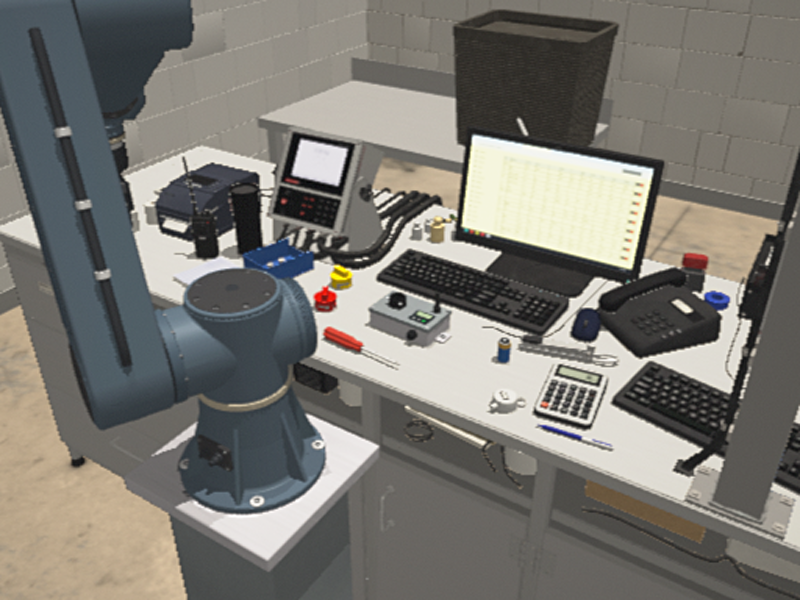

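View pics/top0.png

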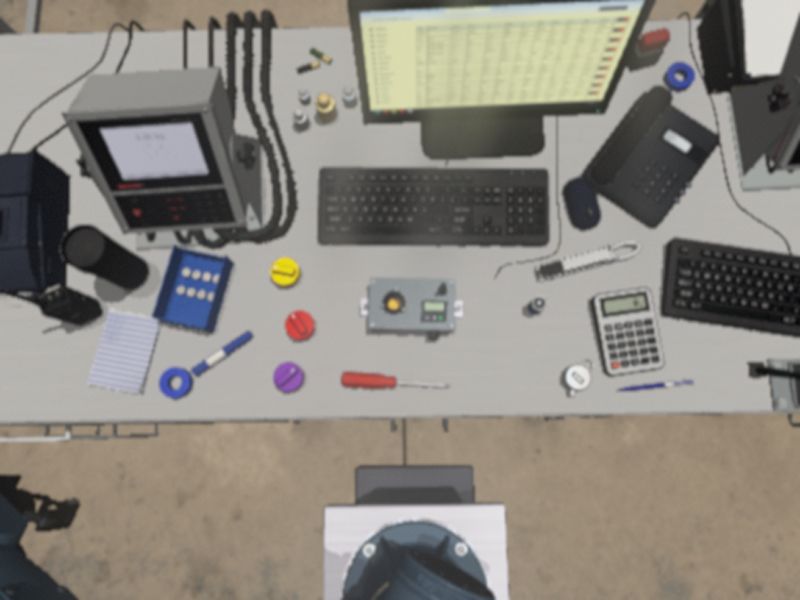

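The top view shows three cap look-alikes: yellow (285,272), red (300,325) and purple (288,377). The red one is meant. The cell is at (537,305) and the neck at (393,303), on the case's +y end, which is world left. Next I'll look from near with the wrist camera.

```bash
cat > h.py <<'E'
from bench import manip
import cv2, numpy as np
def Rz(yaw):
    c,s=np.cos(yaw),np.sin(yaw); return np.array([[0,c,s],[0,s,-c],[-1,0,0.]])
def camoff():
    k=manip.get_calibration("wrist"); R,t=k["R"],k["t"]; c=-R.T@t
    Rt=manip.current_tcp_rot(); return Rt.T@(c-manip.current_ee_pos()), R@Rt
def over(xy,z,yaw):
    "move so the wrist camera looks at xy from camera height z"
    off,Rc=camoff(); R=Rz(yaw); ax=R@Rc.T@np.array([0,0,1.])
    zc=z; cam=np.array([xy[0],xy[1],0.05])-ax*(zc-0.05)/(-ax[2])
    manip.move_ptp(cam-R@off,R); manip.dwell(0.2)
def grab(name):
    k=manip.get_calibration("wrist"); im,d=manip.grab_frame("wrist")
    np.savez(name+".npz",im=im,d=d,**k); return im,d,k
def cloud(d,k):
    v,u=np.indices(d.shape); K=k["camera_matrix"]
    p=np.stack([(u-K[0,2])/K[0,0]*d,(v-K[1,2])/K[1,1]*d,d],-1)
    return (p-k["t"])@k["R"]
E
python3 - <<'E'
from h import *
off,Rc=camoff(); print(off,Rc)
ims=[]
for n,xy in (("cap",(0.468,0.205)),("neck",(0.497,0.03)),("cell",(0.494,-0.228))):
    over(xy,0.27,0.0)
    im,d,k=grab(n); ims.append(im)
    print(n,manip.current_time(),manip.current_ee_pos())
    for q in {"cap":["cap","cap_grip"],"neck":["transmitter","neck_rim"],"cell":["cell"]}[n]:
        print(q,[(np.round(r["at"],4).tolist(),round(r["confidence"],2)) for r in manip.look_for("wrist",q)])
big=np.vstack([np.hstack(ims[:2]),np.hstack([ims[2],0*ims[2]])])
cv2.imwrite("pics/wr1.png",cv2.resize(big[:,:,::-1],(800,600)))
E
```

```text
[-0.14299852 -0.00130281 -0.0678704 ] [[-6.07442126e-04  9.99999801e-01 -1.68273113e-04]
 [-2.71908886e-01 -3.23582516e-06  9.62323001e-01]
 [ 9.62322809e-01  6.30310484e-04  2.71908834e-01]]
cap 2.4167 [0.46902136 0.19983377 0.12711497]
cap [([0.5695, 0.2372, 0.0307], 0.94), ([0.3811, 0.2235, 0.0286], 0.68), ([0.4737, 0.2093, 0.0297], 0.58)]
cap_grip [([0.4694, 0.2113, 0.029], 0.95), ([0.3831, 0.2255, 0.0252], 0.78)]
neck 3.5083 [0.49643354 0.02585016 0.12700852]
transmitter [([0.5019, 0.0117, 0.0433], 0.84)]
neck_rim [([0.5023, 0.0142, 0.0435], 0.57)]
cell 4.8667 [ 0.49376031 -0.23232235  0.12705967]
cell [([0.5039, -0.2254, 0.0526], 0.87)]
```

View pics/wr1.png

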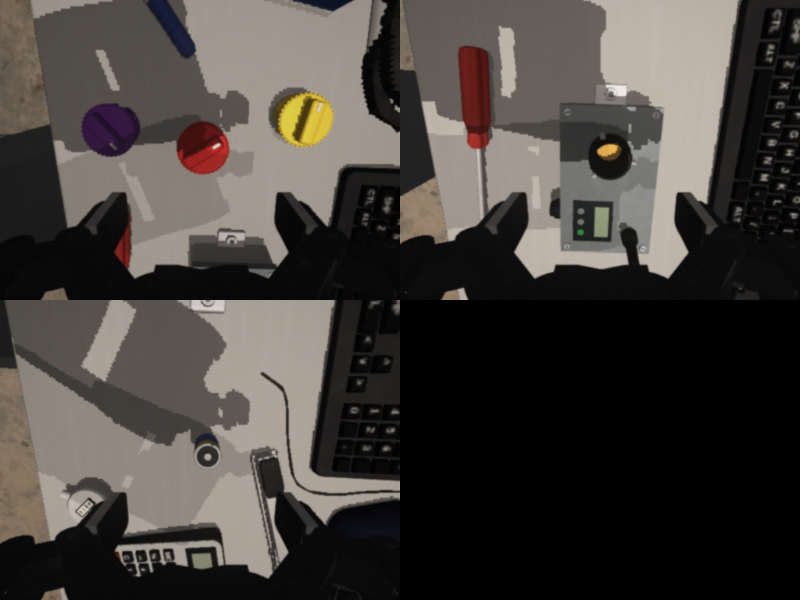

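The wrist views show the red cap at (203,148) with its white mark pointing right and up, purple to its left and yellow to its right. They also show the neck at (609,155) and the cell at (207,455). Next I'll take enlarged crops and fit the depth data.

```bash
python3 - <<'E'
from h import *
from scipy.optimize import least_squares
def load(n):
    z=np.load(n+".npz"); return z["im"],z["d"],dict(camera_matrix=z["camera_matrix"],R=z["R"],t=z["t"])
def crop(im,c,w): x,y=c; return cv2.resize(im[y-w:y+w,x-w:x+w],(266*1,266*1),interpolation=cv2.INTER_CUBIC)
def circ(p):
    r=least_squares(lambda q:np.hypot(p[:,0]-q[0],p[:,1]-q[1])-q[2],[*p[:,:2].mean(0),.02],loss="soft_l1",f_scale=.001);return r.x
out=[]
im,d,k=load("cap"); P=cloud(d,k); out.append(crop(im,(260,188),48))
near=lambda P,c,r:(np.hypot(P[...,0]-c[0],P[...,1]-c[1])<r)
m=near(P,(.469,.209),.04)
print("cap z hist",np.histogram(P[m][:,2],bins=np.arange(-.004,.05,.004)))
b=P[m&(P[...,2]>.040)][:,:2].astype(np.float32); print("bar rect",cv2.minAreaRect(b*1000),len(b))
t=P[m&(P[...,2]>.022)&(P[...,2]<.033)]; print("body enclosing",cv2.minEnclosingCircle(P[m&(P[...,2]>.012)][:,:2].astype(np.float32)*1000))
hs=m&(P[...,2]>.038); w=hs&(im.min(2)>150); print("white mark",P[w].mean(0) if w.any() else None,w.sum())
im,d,k=load("neck"); P=cloud(d,k); out.append(crop(im,(268,198),48))
m=near(P,(.5,.03),.12)
case=m&(abs(P[...,2]-.045)<.004); print("case z",np.median(P[case][:,2]),case.sum(),cv2.minAreaRect(P[case][:,:2].astype(np.float32)*1000))
n=near(P,(.5,.03),.045)&(P[...,2]>.060)&(P[...,2]<.072); print("rim",n.sum(),P[n].mean(0),cv2.minEnclosingCircle(P[n][:,:2].astype(np.float32)*1000))
im,d,k=load("cell"); P=cloud(d,k); out.append(crop(im,(264,197),32))
m=near(P,(.495,-.228),.035)&(P[...,2]>.043); print("cell",m.sum(),P[m].mean(0),cv2.minEnclosingCircle(P[m][:,:2].astype(np.float32)*1000),np.percentile(P[m][:,2],[5,50,95]))
cv2.imwrite("pics/crops.png",np.hstack(out)[:,:,::-1])
E
```

```text
cap z hist (array([1807, 1317,   41,   13,    1,    0,    0,  830, 1501,   54,   63,
        465,  535]), array([-0.004,  0.   ,  0.004,  0.008,  0.012,  0.016,  0.02 ,  0.024,
        0.028,  0.032,  0.036,  0.04 ,  0.044,  0.048]))
bar rect ((469.5303955078125, 204.7869873046875), (79.90953063964844, 32.89585494995117), 7.073862552642822) 17268
body enclosing ((469.00323486328125, 209.0833740234375), 39.98896789550781)
white mark [0.48360668 0.21039256 0.04468212] 33
case z 0.04550695125765194 20187 ((503.7060241699219, -3.5136947631835938), (154.79380798339844, 94.38278198242188), 87.87416076660156)
rim 1241 [0.50475528 0.03031438 0.06518179] ((504.93499755859375, 28.966665267944336), 24.465253829956055)
cell 14976 [ 0.49539771 -0.21991998  0.20084948] ((494.9256591796875, -221.12974548339844), 34.05611038208008) [0.04907241 0.21127425 0.22115636]
```

View pics/crops.png

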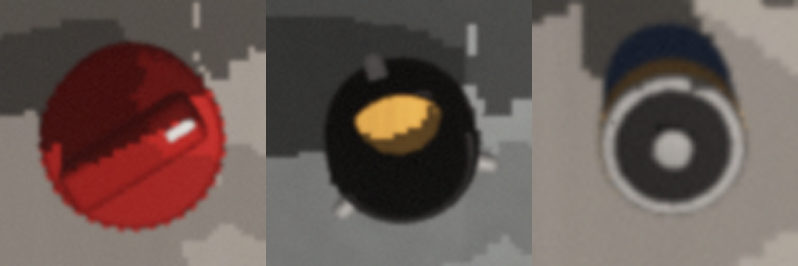

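The red cap is confirmed, and its mark points right and up. The cell is plus end up, with the nub and brass band on top. Three studs show at crop pixels (375,66), (487,162) and (344,209). The gripper leaked into the cap and cell fits, so I'll refit those and compute the stud angles.

```bash
python3 - <<'E'
from h import *
def load(n):
    z=np.load(n+".npz"); return z["im"],z["d"],dict(camera_matrix=z["camera_matrix"],R=z["R"],t=z["t"])
near=lambda P,c,r:(np.hypot(P[...,0]-c[0],P[...,1]-c[1])<r)
rect=lambda p:cv2.minAreaRect(p[:,:2].astype(np.float32)*1000)
enc=lambda p:cv2.minEnclosingCircle(p[:,:2].astype(np.float32)*1000)
im,d,k=load("cap"); P=cloud(d,k); m=near(P,(.469,.209),.034)&(P[...,2]<.055)
b=P[m&(P[...,2]>.041)]; print("bar",rect(b),b.mean(0),np.median(b[:,2]))
b=P[m&(P[...,2]>.021)]; print("body",enc(b),rect(b))
im,d,k=load("cell"); P=cloud(d,k); m=near(P,(.495,-.228),.035)&(P[...,2]<.06)
b=P[m&(P[...,2]>.045)]; print("cell",enc(b),b.mean(0),rect(b),np.median(b[:,2]))
im,d,k=load("neck"); K=k["camera_matrix"];c=-k["R"].T@k["t"]
S=[]
for x,y in ((375,66),(487,162),(344,209)):
    u=220+(x-266)*96/266; v=150+y*96/266
    r=k["R"].T@np.array([(u-K[0,2])/K[0,0],(v-K[1,2])/K[1,1],1]); p=c+r*(.0605-c[2])/r[2]; S.append(p)
    q=p[:2]-[.5049,.0288]; print(p,np.hypot(*q),np.arctan2(q[1],q[0]))
S=np.array(S)
# circle through three visible stud midpoints
A=np.c_[2*S[:,:2],np.ones(3)]; s=np.linalg.solve(A,(S[:,:2]**2).sum(1)); print("stud circle",s[:2],np.sqrt(s[2]+s[:2]@s[:2]))
q=S[:,:2]-s[:2]; print(np.arctan2(q[:,1],q[:,0]))
E
```

```text
bar ((471.0881652832031, 202.36534118652344), (41.951316833496094, 14.193342208862305), 33.388916015625) [0.47135797 0.20316388 0.0439594 ] 0.04409749542827278
body ((471.2042236328125, 202.24420166015625), 27.13730812072754) ((471.2400207519531, 202.37269592285156), (53.26739501953125, 53.8311882019043), 10.000773429870605)
cell ((500.1970520019531, -230.52127075195312), 13.323753356933594) [ 0.50020039 -0.22997299  0.04855235] ((500.1141052246094, -230.52462768554688), (25.84295082092285, 25.788434982299805), 60.5190544128418) 0.04851680379079616
[0.4982331  0.04937102 0.0605    ] 0.021624394282626143 1.8842066876412944
[0.52643995 0.02486139 0.0605    ] 0.0218970771610514 -0.18085364731420103
[0.49047125 0.01220302 0.0605    ] 0.021992011303154466 -2.2864231885745157
stud circle [0.50491942 0.02858025] 0.021839484882761842
[ 1.88195026 -0.17111533 -2.29369596]
```

```bash
cat >> h.py <<'E'
BAY=np.array([0.5049,0.0287]); CELL=np.array([0.5002,-0.2305]); CAP=np.array([0.4711,0.2023]); CAPYAW=np.radians(33.39); STUD=-0.194
def F(): return manip.current_force()
def down(z_end,step,lim,speed=0.02,f0=None):
    "lower in small steps until the upward force change passes lim"
    f0=F() if f0 is None else f0
    p=manip.current_ee_pos()
    z=p[2]
    while z>z_end+1e-6:
        z=max(z-step,z_end); manip.move_l([p[0],p[1],z],max_speed=speed)
        df=F()-f0
        if np.linalg.norm(df)>lim: break
    print("down: z",round(z,4),"act",manip.current_ee_pos().round(4),"dF",df.round(2),"t",round(manip.current_time(),2)); return df
E
python3 - <<'E'
from h import *
R=Rz(-np.pi/2)
manip.set_gripper(0.6)
manip.move_ptp([*CELL,0.12],R)
manip.move_l([*CELL,0.034],max_speed=0.1)
manip.set_gripper(0.0,30); print("grip",manip.current_grip_width(),manip.current_grip_width()*85)
manip.dwell(0.1); print(F())
manip.move_l([*CELL,0.19],max_speed=0.2)
print(manip.current_grip_width(),F(),manip.current_time())
manip.move_ptp([*BAY,0.19],R)
manip.move_l([*BAY,0.110],max_speed=0.12); manip.dwell(.2)
f0=F(); print(f0,manip.current_time())
im,d=manip.grab_frame("scene"); cv2.imwrite("pics/s1.png",cv2.resize(im[150:260,200:340,::-1],(700,550),interpolation=cv2.INTER_CUBIC))
E
```

```text
grip 0.28591082765831427 24.302420350956712
[0.46119073 1.54884043 5.69450185]
0.2904241933793074 [ 0.57451186  0.358267   -0.3391854 ] 9.1417
[ 0.40770193 -0.29540834 -0.48718135] 11.175
```

View pics/s1.png

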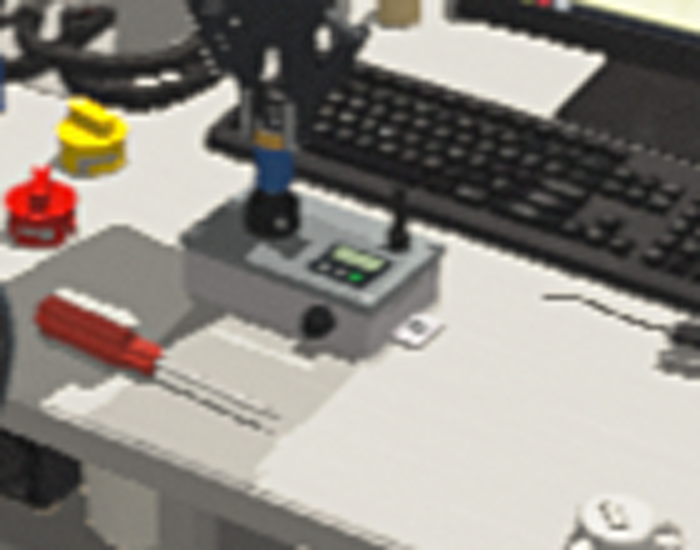

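The cell (272,175) is held upright over the neck (270,212). Lowering it now, checking force at each step.

```bash
python3 - <<'E'
from h import *
df=down(0.0675,0.002,6,speed=0.04)
print(manip.current_grip_width(), manip.current_qpos()[5])
E
```

```text
down: z 0.0675 act [0.5052 0.0287 0.0675] dF [-0.21 -0.35 -0.55] t 16.73
0.28516638546712203 1.5354251224363131
```

```bash
python3 - <<'E'
from h import *
manip.set_gripper(0.5); print(manip.current_time())
p=manip.current_ee_pos(); manip.move_l([p[0],p[1],0.14],max_speed=0.2)
over(BAY,0.27,0.0); im,d,k=grab("neck2"); P=cloud(d,k)
m=(np.hypot(P[...,0]-BAY[0],P[...,1]-BAY[1])<.025)&(P[...,2]<.12)
q=P[m]; t=q[(q[:,2]>.0705)]; print("above rim:",len(t),np.percentile(t[:,2],[5,50,95,99]) if len(t) else "", cv2.minEnclosingCircle(t[:,:2].astype(np.float32)*1000) if len(t) else "")
cv2.imwrite("pics/n2.png",cv2.resize(im[140:260,190:350,::-1],(640,480),interpolation=cv2.INTER_CUBIC)); print(manip.current_time())
E
```

```text
17.0417
above rim: 1263 [0.07344771 0.07505752 0.07663405 0.07752868] ((504.8373718261719, 28.58206558227539), 13.165696144104004)
19.2167
```

View pics/n2.png

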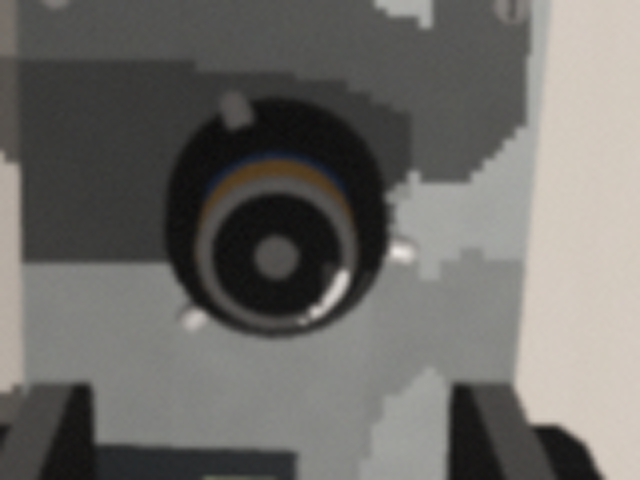

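The cell is seated: its body top is at 75 mm (74.5 expected), centred at (275,256), and its plus end is up. The studs agree with the first estimate. Next is the cap.

```bash
python3 - <<'E'
from h import *
y0=CAPYAW+np.pi/2; R=Rz(y0); R1=Rz(STUD+np.pi/2)
manip.move_ptp([*CAP,0.11],R)
manip.move_l([*CAP,0.031],max_speed=0.1)
manip.set_gripper(0.0,70); print("grip mm",manip.current_grip_width()*85,F())
manip.move_l([*CAP,0.16],max_speed=0.2)
manip.move_ptp([*BAY,0.16],R1)
manip.move_l([*BAY,0.108],max_speed=0.1); manip.dwell(.2)   # edge about 32 mm above bay
print(F(),manip.current_ft_torque(),manip.current_grip_width()*85,manip.current_qpos()[5],manip.current_time())
im,d=manip.grab_frame("scene"); a=im[150:230,200:300]
k=manip.get_calibration("wrist"); w,_=manip.grab_frame("wrist")
cv2.imwrite("pics/s2.png",np.hstack([cv2.resize(a,(440,352),interpolation=cv2.INTER_CUBIC),cv2.resize(w[100:260,160:360],(440,352))])[:,:,::-1])
E
```

```text
grip mm 11.55484939241964 [-1.14295034 -1.06675627  6.25884887]
[ 0.52651766  0.70695375 -0.33136305] [-0.04954483  0.01399938 -0.05207389] 11.926783280957308 -1.412127090532704 24.5083
```

View pics/s2.png

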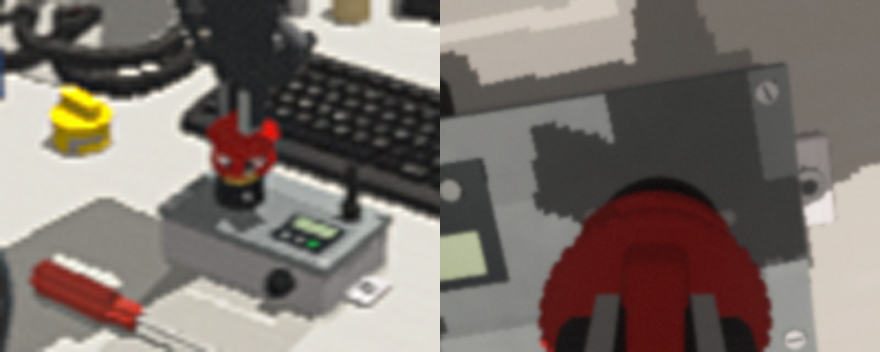

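The red cap is held level above the neck, and the cell's brass band is visible beneath it. I'll lower it with a low force limit. Resting on the studs would read as an edge height of 16 mm, which is TCP z 0.092.

```bash
python3 - <<'E'
from h import *
print(np.arctan2(*manip.current_tcp_rot()[[1,0],1])-np.pi/2)
f0=F(); np.save("f0.npy",f0)
manip.move_l([*BAY,0.096],max_speed=0.03)
print(F()-f0)
df=down(0.0875,0.0015,5,speed=0.03,f0=f0)
E
```

```text
-0.19388904895130077
[ 0.13872357  0.27054454 -0.65904155]
down: z 0.0875 act [0.5048 0.0287 0.0875] dF [ 1.21  0.8  -0.95] t 26.66
```

No contact at 16 mm, so the slots are over the studs. Now I'll press against the spring.

```bash
python3 - <<'E'
from h import *
f0=np.load("f0.npy"); z=.0875
while z>.0775:
    z-=.001; manip.move_l([*BAY,z],max_speed=0.02); df=F()-f0
    print(round(z,4),df.round(1),manip.current_ft_torque().round(2))
    if df[2]>14 or np.hypot(*df[:2])>8: break
print(manip.current_ee_pos(),manip.current_time())
E
```

```text
0.0865 [-0.4  0.8  1. ] [0.15 0.07 0.02]
0.0855 [-1.4  0.4  3. ] [ 0.17  0.11 -0.02]
0.0845 [-0.3  1.6  3.4] [ 0.18  0.06 -0.01]
0.0835 [-1.2  1.1  4.3] [ 0.13  0.08 -0.02]
0.0825 [-0.6  2.   3.7] [0.19 0.08 0.01]
0.0815 [-0.3  1.7  4.8] [0.24 0.07 0.03]
0.0805 [-1.6  2.2  6.2] [0.15 0.16 0.02]
0.0795 [-1.8  1.4  7.2] [ 0.24  0.17 -0.01]
0.0785 [-1.3  2.5  7.3] [0.23 0.23 0.02]
0.0775 [-2.3  0.7  8.7] [ 0.22  0.27 -0.04]
[0.50513608 0.02875163 0.07785556] 29.1583
```

```bash
python3 - <<'E'
from h import *
f0=np.load("f0.npy"); z=.0768
manip.move_l([*BAY,z],max_speed=0.02); print((F()-f0).round(1),manip.current_ee_pos().round(4))
a=0; m0=manip.current_ft_torque()[2]
while a<1.38:
    a+=.08 if a<1.1 else .03
    t=manip.current_time(); manip.move_l([*BAY,z],Rz(STUD+np.pi/2-a),max_speed=0.05)
    df=F()-f0; m=manip.current_ft_torque()[2]-m0
    ya=np.arctan2(*manip.current_tcp_rot()[[1,0],1])-np.pi/2
    print(round(a,2),round(STUD-ya,3),df.round(1),round(m,3),round(manip.current_time()-t,2))
    if abs(m)>.3 or df[2]>20 or np.hypot(*df[:2])>12 or manip.current_time()>52: break
print(manip.current_grip_width()*85,manip.current_time())
E
```

```text
[-3.   2.1  9.9] [0.5051 0.0287 0.0772]
0.08 0.081 [-1.4  2.2  8.9] 0.002 0.25
0.16 0.161 [-1.2  1.9  8.8] -0.018 0.25
0.24 0.241 [-1.7  2.4  9.7] -0.076 0.25
0.32 0.321 [-1.5  2.3 10.1] -0.051 0.25
0.4 0.401 [-1.6  2.3  9.8] -0.016 0.25
0.48 0.481 [-1.7  2.1 10.1] -0.037 0.25
0.56 0.561 [-1.1  1.5  9.5] -0.115 0.25
0.64 0.641 [-2.2  0.7  9.5] -0.07 0.25
0.72 0.721 [-2.2  2.5  9.5] -0.059 0.25
0.8 0.801 [-1.5  2.1  8.6] -0.013 0.25
0.88 0.881 [-1.9  2.   9.2] -0.079 0.25
0.96 0.961 [-0.6  1.9  9.9] -0.047 0.25
1.04 1.041 [-1.3  1.9  9.1] -0.058 0.25
1.12 1.121 [-1.6  1.9 10. ] 0.002 0.25
1.15 1.15 [-2.3  1.4  9.1] -0.054 0.25
1.18 1.18 [-1.2  1.4  8.3] 0.015 0.25
1.21 1.21 [-1.5  2.2  9.8] -0.056 0.25
1.24 1.24 [-1.5  2.2  9.8] 0.012 0.25
1.27 1.27 [-3.4  1.5  9.8] -0.052 0.25
1.3 1.3 [-2.3  2.   9.8] 0.035 0.25
1.33 1.33 [-2.5  3.7 10.5] 0.096 0.25
1.36 1.36 [-1.7  5.2  9.6] 0.18 0.25
1.39 1.389 [-2.2  6.5 10.3] 0.444 0.25
12.039313681080722 35.1583
```

The stop shows at about 1.33–1.36 rad. I'll back off to the notch centre and let the spring lift the cap.

```bash
python3 - <<'E'
from h import *
f0=np.load("f0.npy"); R=Rz(STUD+np.pi/2-1.25)
manip.move_l([*BAY,.0768],R,max_speed=0.05); print((F()-f0).round(1),manip.current_ft_torque().round(2))
z=.0768
while z<.0835:
    z+=.0008; manip.move_l([*BAY,z],max_speed=0.02); df=F()-f0
    print(round(z,4),manip.current_ee_pos()[2].round(4),df.round(1))
    if df[2]<-1.5: break
print(manip.current_time())
E
```

```text
[-1.7  1.8  9.9] [ 0.31  0.36 -0.06]
0.0776 0.078 [-1.4  2.2  8.7]
0.0784 0.0787 [-1.2  1.8  7.8]
0.0792 0.0795 [-1.3  2.3  7.1]
0.08 0.0802 [-1.8  2.6  7.4]
0.0808 0.081 [-1.6  2.3  6.9]
0.0816 0.0817 [-1.5  2.7  5.6]
0.0824 0.0825 [-0.8  2.5  6.2]
0.0832 0.0832 [-0.   2.6  5. ]
0.084 0.0836 [ 2.1  2.2 -3.3]
37.7
```

The force went from +5 N to −3 N at z 0.0836, so the notches hold the cap. Releasing it.

```bash
python3 - <<'E'
from h import *
R=Rz(STUD+np.pi/2-1.25)
manip.move_l([*BAY,.0834],max_speed=0.02); manip.set_gripper(0.5)
manip.move_l([*BAY,0.16],max_speed=0.15)
over(BAY,0.30,0.0); im,d,k=grab("fin"); P=cloud(d,k)
m=(np.hypot(P[...,0]-BAY[0],P[...,1]-BAY[1])<.035)&(P[...,2]<.12)
b=P[m&(P[...,2]>.090)]; r=P[m&(P[...,2]>.068)]
print("bar",cv2.minAreaRect(b[:,:2].astype(np.float32)*1000),np.median(b[:,2])," body",cv2.minEnclosingCircle(r[:,:2].astype(np.float32)*1000))
# plane through bar top and cap top
t=P[m&(P[...,2]>.074)&(P[...,2]<.083)]; print("top z",np.median(t[:,2]),np.linalg.lstsq(np.c_[b[:,:2],np.ones(len(b))],b[:,2],rcond=None)[0])
s,_=manip.grab_frame("scene")
cv2.imwrite("pics/fin.png",np.hstack([cv2.resize(im[110:270,170:370],(400,320)),cv2.resize(s[150:230,200:300],(400,320),interpolation=cv2.INTER_CUBIC)])[:,:,::-1])
print(manip.current_time())
E
```

```text
bar ((505.46160888671875, 27.733631134033203), (14.020831108093262, 41.63359451293945), 7.244726181030273) 0.09580671833898527  body ((505.4556884765625, 27.305845260620117), 27.208051681518555)
top z 0.08006640925392719 [-0.01566959 -0.02222181  0.10419164]
39.5667
```

View pics/fin.png

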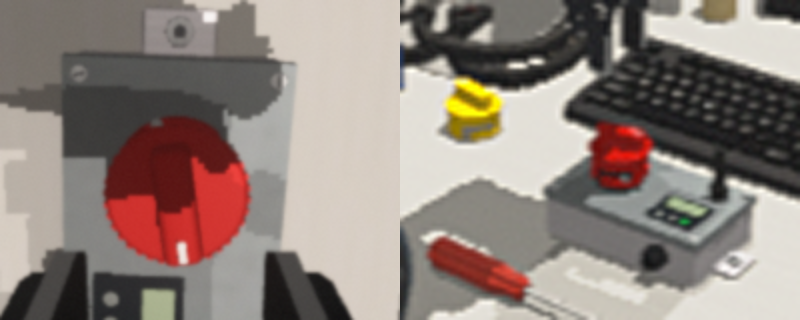

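The cap sits level, with its bar top at 95.8 mm. That puts the edge about 6.8 mm above the face, within 1.1 mm of the bay centre, and its yaw is 1.25 rad clockwise of the stud line. It stays there by itself, so I'm handing in.

```bash
python3 -c "
from bench import manip
manip.sign_off(); print(manip.current_time())"
```

```text
the job is handed in; nothing more can be done
the job is handed in; nothing more can be done
```

The blue cell is in the battery bay, plus end up, and the red cap is locked over it. I handed the job in after about 40 s of the 72 s allowed; the system gives no verdict.

- **Cell:** after I let it down, its body top was at 75 mm, against 74.5 mm expected. It was within about 0.5 mm of the bay centre.
- **Cap:** it went over the studs without contact. I pressed it down with about 10 N and turned it clockwise to the felt stop at about 1.35 rad. Then I backed off to 1.25 rad and let it rise.
- **Lock check:** when I pulled up slightly, the force went from +5 N to −3 N, so the notches hold the cap.
- **Last picture, gripper clear:** the cap's edge was about 6.8 mm above the case (6.3 mm going by the measured case top). It was tilted less than 0.03 rad and about 1.1 mm off centre.

The sideways force while turning stayed under 7 N, and no check failed. I did not measure the other things on the bench again. The yellow cap-like thing, the screwdriver and the aerial looked unmoved in the final view.

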